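# Pump up the suction anchor until its indicator pin is out

### The job

The hand-pumped suction anchor on the glass worktop has to be pumped up so that it grips the glass. Press its black mushroom plunger down to the bottom with the fingertips and let it spring all the way back up, again and again, until the steel indicator pin beside it has come fully out of its barrel, some 4 cm; then leave the plunger up. Only press, never grip or lift anything: do not touch the pin, and leave the bottle, pot, can and eraser round the anchor where they stand.

Things in the scene. Friction and masses are not known exactly. Their poses are not given: they have to be found in the camera images.
- suction_anchor: round anchor, fixed to the worktop: black rubber cup 180 mm across under a grey disc (top at z = 28 mm). Origin: centre of its underside; z up. The thick grey barrel (54 mm across, to z = 81 mm) with the plunger stands at x = 0, y = -32 mm; the thinner bare metal barrel (34 mm across, to z = 83 mm) with the pin at x = 0, y = +46 mm. Low steel eye (43 mm high) at x = +58 mm.
- plunger_top (a point): centre of the slightly domed top of the plunger's black mushroom head, 44 mm across (flat over the middle 26 mm); moves with the plunger. 124 mm above the worktop when the plunger is up, 106 mm when it is fully down.
- plunger (a joint): plunger travel, m: 0 up, 0.018 at its firm stop, straight down. Its spring returns it: about 7 N at first, 11 to 14 N near the bottom. It works a ratchet: as the plunger comes back up after a full stroke it lifts the pin about 9 mm (2 to 17 mm the first time); a stroke of less than 13 mm, or one that is not let all the way back up, may lift it by nothing or too little.
- indicator_pin (a joint): how far the indicator pin has come out, m: starts between 0 and 0.008, moves in steps and stays where the strokes have brought it; fully out is about 0.041 (0.037 or more counts). Three to five full strokes are needed; further strokes then do nothing.
- pin_tip (a point): centre of the top of the steel indicator pin, 13 mm across, 78 mm beside the plunger's axis; 88.5 mm above the worktop at joint value 0, about 130 mm when fully out.
- brown_bottle: small brown glass bottle with black cap, 32 mm across, 72 mm high; origin at the centre of its underside. Bystander.
- pigment_pot: screw-top pot with black lid, 56 mm across, 52 mm high; origin at the centre of its underside. Bystander.
- film_can: black film can with grey lid, 35 mm across, 51 mm high; origin at the centre of its underside. Bystander.
- eraser: worn eraser in a blue sleeve, 23 x 46 x 13 mm; origin at the centre of its underside. Bystander.
Not all that is in view belongs to the job. What is meant by the suction_anchor is not red, and is the larger of those in its own colour.

How it is judged:
On the way, in this order (a step that is already met when the one before it is completed fails the run):
1. the plunger is pressed down (value of joint plunger above 0.009 m).
2. the plunger has sprung back up (value of joint plunger below 0.003 m).
3. the plunger is pressed down again (value of joint plunger above 0.009 m).
At the end, for the whole second after the job is handed in: The indicator pin is out by at least 37 mm, the plunger is up again (within 3 mm), and the bottle, pot, can and eraser are within 20 mm of where they stood (value of joint indicator_pin above 0.04 m and value of joint plunger below 0.003 m and distance of each of brown_bottle, pigment_pot, film_can, eraser from where it was at the start of the episode below 0.02 m); the robot touches nothing.
It fails at once if the indicator pin is touched by the robot (contact force between any of the fingers, the arm and indicator_pin above 0.5 N).
It fails at once if a bystander is moved or lifted more than 20 mm (distance of any of brown_bottle, pigment_pot, film_can, eraser from where it was at the start of the episode above 0.02 m).
It also fails if it takes over 45 s, if anything falls off the work surface, if the arm or the gripper's body presses on something with over 40 N, if the wrist force passes 120 N, or if a joint passes its speed limit or range.

### The arm

A 7-joint arm with a two-finger parallel gripper is mounted at the origin on a cart in front of the work surface, level with it; the furniture and walls round the work are solid. World frame = base frame: x ahead of the robot, y to its left, z up, the work surface at z = 0. Lengths are in m, angles in rad, forces in N, time in s.
With the tool pointing down it reaches from about 0.425 to 0.875 m from the base axis. Payload 8.4 kg.
Tool frame: the origin (TCP) lies at the very end of the fingers, on their centre line; the grasp point (between the pads) lies 19 mm behind it; z points along the fingers, y is the direction in which the jaws open and shut (so a half turn about z gives the same grasp; the last joint's range is limited). The gripper opens to 87 mm and grips with 3 to 60 N. Pads are 19 mm wide; open, the fingers measure 117 mm over their backs; the gripper's body (75 mm by 190 mm) begins 51 mm behind the grasp point.
Start: joints at [1.098, 0.333, 0.04, 1.465, -0.013, 1.343, -0.059], TCP at [0.237, -0.605, 0.223] pointing down, gripper open.
Joint ranges: [-2.58, 2.58], [-0.38, 2.09], [-1.3, 1.39], [0.25, 2.4], [-1.5, 4.64], [0.08, 2.09], [-2.65, 2.65]. Speed limits (rad/s): [2.22, 2.22, 2.79, 2.79, 3.14, 3.14, 3.14].

### API

Orientations are given as a unit quaternion [x, y, z, w].
In Python, from plant import manip gives the robot as it stands.
- The arm moves only by the tool send_rows, never from a script. Its argument "steps" is a list of rows, each a list of 2 entries, a list of its own where there are three numbers: the shift along the tool's x, y, z in cm, then the turn about the tool's z in rad. In form: [[[tx, ty, tz], turn], ...]. A call has 1 to 5 rows; each row is the pose to reach, as a shift and turn from the pose measured when the call began, along the tool's axes at that moment; what a row does not reach only later rows make up. A row lasts 1/12 s, in which the tool goes at most 41.7 mm and 7.16 degrees, less where a joint would pass 70% of its speed; a pose out of reach is approached as far as the arm can. A call with a gripper value outside its range is refused whole. "claw" is the opening in per cent of the stroke, from 0 (shut) to 100 (fully open), set as the call begins (left out, the last holds). The fingers move at their own pace and stop on an object; "squeeze" is the grip in N (left out, the last holds). Time passes only in rows, so rows that repeat a pose let the fingers close. It gives the time, the measured TCP pose, the force and the opening at its end, in the units of the state.
- manip.read_state(): the state, without advancing time (a new reading comes with each control period).
- manip.snapshot(name): name is "scene" or "top" or "wrist"; returns the picture (480x640x3 uint8, blue, green, red); there is no depth.
- manip.camera_params(name): a dict with "fx", "fy", "cx", "cy" (pixels), "rvec" (rotation vector, rad) and "tvec" (3), from world to camera coordinates, as OpenCV has them; the wrist camera has in their place "mount" (4x4, takes a point from camera to tool coordinates, whose origin is the TCP and whose axes are the flange's). Camera axes: x right, y down, z forward; pixel columns grow to the right and rows downward; lengths in m; the calibration is good to about 2 mm. A picture is of the moment at which its call begins: read the wrist's pose just before it. camera_params takes no time and is no camera call.
- manip.close_job(): hands the job in, once; it reports no verdict.
Trained networks look in the newest picture that a camera, given by its name, has taken for a name from the list of things; names that differ only in an ending like _2 or _b are one class to them, and where a whole thing is asked for, a point or a joint stands for the part that bears it (a point fixed in the world has none). Each returns a list of dicts, best first, with "p" (0 to 1); they miss things now and then, are a little off and sometimes report something else, mostly with a low value. They report only what shows in the picture. A call takes as long as a camera call. They do not tell look-alikes from the thing itself.
- manip.recognise(camera, label): "bbox" ([left, top, right, bottom] as shares, 0 to 1, of the picture: columns of its width, rows of its height, round what is visible of it).
- manip.regions_of(camera, label): "region" (480x640 bool, what is visible of it) and "bbox" ([left, top, right, bottom] as shares, 0 to 1, of the picture: columns of its width, rows of its height, round what is visible of it).
The state is a dict: "clock": time; "joint_positions": joint angles; "qvel": joint speeds; "effort": joint torques, N m; "position": TCP position; "ee_rot": TCP orientation; "force": force on the tool from outside, world axes, zero at the start; "ft_torque": the same for the moment, N m; "width": finger opening in m.
Only numpy, scipy, OpenCV 4.12 (cv2) and the standard library are available. Lean on these libraries where they do the work, as an engineer would, in place of code of your own. Each camera call takes 0.05 s, during which the arm holds its last target.

## Working session

There is one attempt and no reset: what is moved stays moved. The work goes in short steps, Python scripts to look and compute and a tool call to move; the robot and the scene stay as the last step left them, time stands still between calls to the robot, and variables do not carry over. Pictures are saved under pics/ and viewed, and the job is handed in when it is done.

Besides the shell and the picture viewer there is one more tool, called after "Request:" as name([rows], argument=value, ...), one row to a line, values as JSON. send_rows: Moves the arm, as the interface text tells. Its arguments: {"type":"object","properties":{"steps":{"type":"array","items":{"type":"array"}},"claw":{"type":"number"},"squeeze":{"type":"number"}},"required":["steps"]}

```bash
mkdir -p pics; ls; python3 - <<'E'
from plant import manip
import cv2
print(manip.read_state())
for n in("scene","top","wrist"):
    im=manip.snapshot(n); cv2.imwrite(f"pics/{n}0.png",im); print(n,manip.camera_params(n))
    for l in ("suction_anchor","plunger_top"):
        for d in manip.regions_of(n,l): 
            b=d["bbox"]; print(l,round(d["p"],2),[round(b[0]*640),round(b[1]*480),round(b[2]*640),round(b[3]*480)])
E
```

```text
pics
{'clock': 0.0, 'joint_positions': array([ 1.09778895,  0.33394604,  0.03987009,  1.46624123, -0.01339689,
        1.34330902, -0.05849965]), 'qvel': array([ 0.00149223, -0.0008443 ,  0.00030117,  0.00073351, -0.00016135,
       -0.00080282, -0.00037766]), 'effort': array([ 4.23860074e-04, -6.56361294e+01,  1.33544203e+00, -4.03799808e+01,
       -5.98317152e-02,  4.49196424e-02,  1.04693947e-04]), 'position': array([ 0.23716166, -0.60469491,  0.22165122]), 'ee_rot': array([ 9.82585103e-01,  1.85811314e-01, -2.07909360e-04, -7.92028957e-04]), 'force': array([ 1.03548487, -0.80820365,  0.56541232]), 'ft_torque': array([-0.02416994, -0.01009595, -0.01471295]), 'width': 0.08713869873801662}
scene {'fx': 571.8965961776925, 'fy': 571.8965961776925, 'cx': 323.60209254120997, 'cy': 229.79795480319868, 'rvec': array([ 0.6377734 , -2.59547913,  1.1855024 ]), 'tvec': array([0.40912862, 0.36427631, 0.77248806])}
suction_anchor 0.98 [318, 121, 396, 205]
suction_anchor 0.71 [399, 171, 465, 239]
suction_anchor 0.59 [308, 209, 404, 314]
suction_anchor 0.41 [266, 241, 285, 271]
plunger_top 0.89 
[... 352 characters left out ...]
376]
suction_anchor 0.67 [423, 206, 513, 286]
suction_anchor 0.61 [279, 253, 369, 337]
plunger_top 0.88 [487, 214, 510, 233]
plunger_top 0.57 [449, 319, 471, 340]
plunger_top 0.47 [309, 207, 324, 227]
wrist {'fx': 350.06994475978104, 'fy': 350.06994475978104, 'cx': 317.64410815438794, 'cy': 243.82704704192201, 'mount': array([[-6.40610343e-05, -9.59196867e-01, -2.82739043e-01,
         7.85881998e-02],
       [ 9.99999681e-01, -2.86672186e-04,  7.45967187e-04,
        -7.48771599e-05],
       [-7.96582809e-04, -2.82738905e-01,  9.59196579e-01,
        -1.61865896e-01],
       [ 0.00000000e+00,  0.00000000e+00,  0.00000000e+00,
         1.00000000e+00]])}
suction_anchor 0.66 [190, 3, 300, 29]
```

View pics/scene0.png

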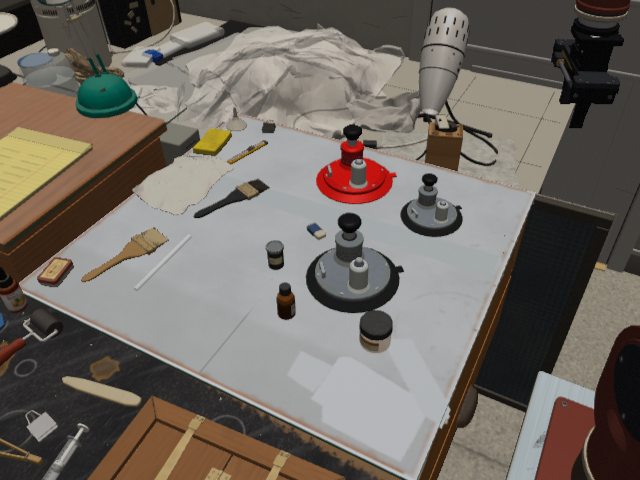

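View pics/top0.png

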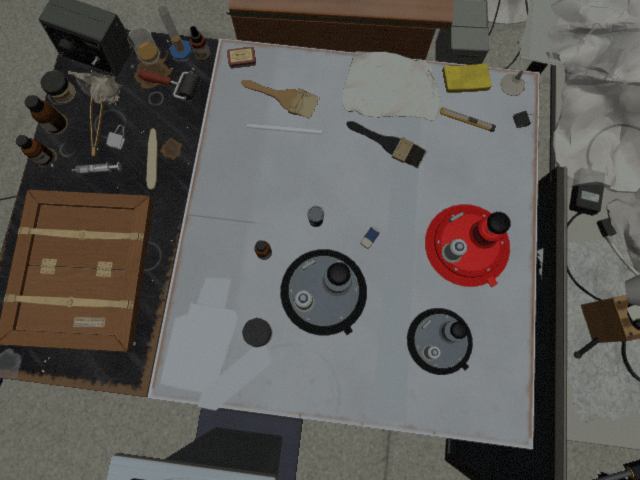

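The scene view shows three anchors:
- **Red:** scene (355,160), top (467,245).
- **Small grey:** scene (432,203), top (440,341).
- **Large grey:** scene (352,260), top (323,292).

The large grey one fits: it is not red, it is the larger of the two greys, and the bottle, pot, can and eraser stand round it. I'll confirm in an enlarged crop and triangulate.

```bash
cat > h.py <<'E'
import cv2,numpy as np
def P(c):
    K=np.array([[c["fx"],0,c["cx"]],[0,c["fy"],c["cy"]],[0,0,1]]);R=cv2.Rodrigues(c["rvec"])[0]
    return K@np.c_[R,c["tvec"]]
def proj(p,X):
    x=p@np.r_[X,1]; return x[:2]/x[2]
def tri(pa,a,pb,b):
    X=cv2.triangulatePoints(pa,pb,np.array(a,float).reshape(2,1),np.array(b,float).reshape(2,1)); return (X[:3]/X[3]).ravel()
def onplane(p,uv,z):
    A=np.array([uv[0]*p[2]-p[0],uv[1]*p[2]-p[1]]); return np.r_[np.linalg.solve(A[:,:2],-A[:,2]*z-A[:,3]),z]
E
python3 - <<'E'
from plant import manip
import cv2,numpy as np
from h import *
a=cv2.imread("pics/scene0.png")[190:330,290:430];b=cv2.imread("pics/top0.png")[230:370,250:390]
cv2.imwrite("pics/crop0.png",np.hstack([cv2.resize(i,(400,400),interpolation=cv2.INTER_CUBIC) for i in(a,b)]))
S,T=P(manip.camera_params("scene")),P(manip.camera_params("top"))
X=tri(S,(348.5,219),T,(338.5,273));print(X)
print(proj(S,X),proj(T,X))
print("pin",tri(S,(358.5,261),T,(303.5,297)))
for uv,z,n in (((323,292),0.02,"anchor"),((348,331),.02,"eye"),((263,248),.07,"bottle"),((257,332),.05,"pot"),((316,215),.05,"can"),((370,237),.01,"eraser")):
    print(n,onplane(T,uv,z))
E
```

```text
[ 0.53328036 -0.2317229   0.12120803]
[348.55886337 219.01393649] [338.48515758 272.91893444]
pin [ 0.48483799 -0.17235297  0.08728095]
anchor [ 0.50888039 -0.20657166  0.02      ]
eye [ 0.43784517 -0.26537782  0.02      ]
bottle [ 0.57358263 -0.07937169  0.07      ]
pot [ 0.41217663 -0.09019515  0.05      ]
can [ 0.6597359  -0.17342154  0.05      ]
eraser [ 0.63782036 -0.29038811  0.01      ]
```

View pics/crop0.png

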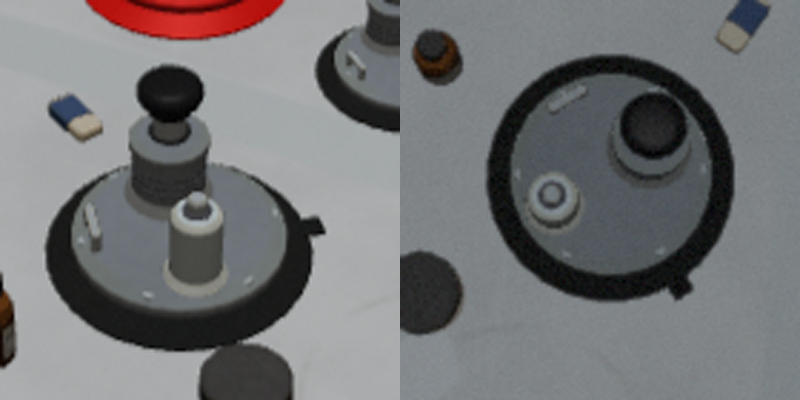

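The crop confirms the large grey anchor, with the black mushroom at scene (349,219) / top (338,273) and the pin at scene (358,261) / top (303,297). The plunger top comes out at z≈0.121 (expected 0.124), and the pin is 76.5 mm away (expected 78). Next I move over it at safe height with the fingers shut.

Request:
send_rows([
  [[4, -2.3, 0], 0],
  [[8, -4.6, 0], 0],
  [[11.5, -6.7, 0], 0],
  [[15, -8.7, 0], 0],
  [[18.5, -10.8, 0], 0],
], claw=0, squeeze=20)

```text
clock: 0.87
position: [0.3674, -0.44, 0.2227]
ee_rot: [0.983, 0.186, 0.0, 0.0]
force: [0.8, -0.2, 0.1]
width: 0.0615
```

```bash
cat >> h.py <<'E'
from scipy.spatial.transform import Rotation as Ro
def rel(s,X):
    return Ro.from_quat(s["ee_rot"]).inv().apply(np.array(X)-s["position"])*100
E
python3 - <<'E'
from plant import manip
from h import *
s=manip.read_state();print(s["clock"],s["position"],s["ee_rot"],s["width"],rel(s,(.533,-.231,.19)))
E
```

```text
0.8667 [ 0.36742198 -0.43999268  0.22269056] [9.82609044e-01 1.85686394e-01 8.63791327e-05 1.48640888e-04] 0.06150887195992665 [ 23.04206093 -13.41695904   3.26734622]
```

Request:
send_rows([
  [[3.5, -2, 0], 0],
  [[7, -4.1, 0], 0],
  [[10.5, -6.1, 0], 0],
  [[13, -7.6, 0], 0],
  [[13, -7.6, 0], 0],
])

```text
clock: 1.28
position: [0.4654, -0.3149, 0.223]
ee_rot: [0.982, 0.19, 0.001, -0.001]
force: [-0.0, 0.8, -0.5]
width: 0.0283
```

```bash
cat >> h.py <<'E'
def Pw(c,s):
    M=np.eye(4);M[:3,:3]=Ro.from_quat(s["ee_rot"]).as_matrix();M[:3,3]=s["position"]
    E=np.linalg.inv(M@c["mount"]);K=np.array([[c["fx"],0,c["cx"]],[0,c["fy"],c["cy"]],[0,0,1]])
    return K@E[:3]
E
python3 - <<'E'
from plant import manip
from h import *
import json
s=manip.read_state();im=manip.snapshot("wrist");cv2.imwrite("pics/w1.png",im)
W=Pw(manip.camera_params("wrist"),s);np.save("W1.npy",W)
print(s["clock"],s["position"],s["width"],rel(s,(.533,-.231,.19)),proj(W,(.533,-.231,.124)),proj(W,(.485,-.172,.088)))
for d in manip.regions_of("wrist","plunger_top"): print(d["p"],np.array(d["bbox"])*[640,480,640,480])
E
```

```text
1.2833 [ 0.46540619 -0.31489785  0.22300444] 0.02833328843739383 [ 9.3956595  -5.25185641  3.3332028 ] [242.85115452 118.15582465] [164.88257148 150.05873463]
0.81 [214.208  86.688 274.88  154.608]
0.8 [447.616 277.104 481.92  293.088]
```

View pics/w1.png

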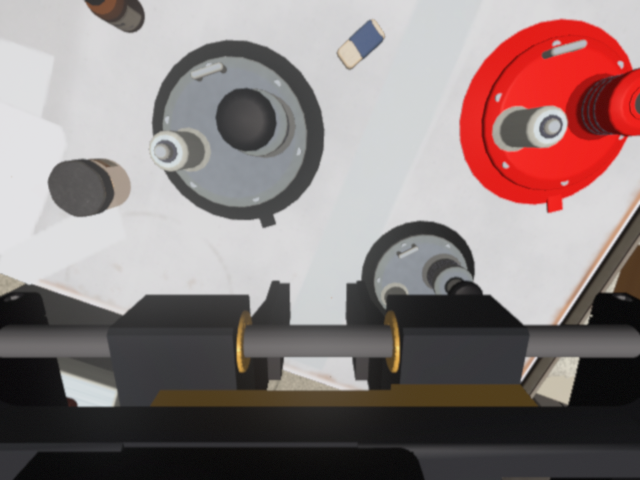

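The wrist view has the mushroom head at (245,120) against a predicted (243,118), and the pin at (164,151) as predicted. I'll refine using all three views.

```bash
python3 - <<'E'
from plant import manip
from h import *
from scipy.optimize import least_squares
S,T,W=P(manip.camera_params("scene")),P(manip.camera_params("top")),np.load("W1.npy")
o=[(S,(349.3,218.8)),(T,(338.5,272.8)),(W,(245,119.5))]
r=least_squares(lambda X:np.concatenate([proj(p,X)-u for p,u in o]),[.533,-.231,.12]);print(r.x,r.fun)
s=manip.read_state();print(rel(s,[*r.x[:2],.15]),s["width"])
E
```

```text
[ 0.53268741 -0.23218803  0.12172086] [-0.33317993 -0.05417885  0.20998319  0.41714394 -0.04150191 -0.0401327 ]
[ 9.87798796 -5.61994283  7.27753497] 0.020184178206087755
```

Request:
send_rows([
  [[3.3, -1.9, 0], 0],
  [[6.6, -3.8, 1], 0],
  [[9.4, -5.4, 3], 0],
  [[9.9, -5.6, 5], 0],
  [[9.9, -5.6, 6], 0],
])

```text
clock: 1.8
position: [0.5328, -0.231, 0.1604]
ee_rot: [0.982, 0.188, -0.001, -0.001]
force: [-1.5, 0.1, -0.3]
width: 0.0007
```

```bash
python3 - <<'E'
from plant import manip
from h import *
s=manip.read_state();print(s["clock"],s["position"],s["width"],s["ee_rot"],s["force"],rel(s,(.5327,-.2322,.13)))
im=manip.snapshot("scene");im2=manip.snapshot("wrist")
cv2.imwrite("pics/s2.png",np.hstack([cv2.resize(im[150:330,270:450],(400,400),interpolation=2),cv2.resize(im2,(400,300))[:, :] if 0 else cv2.copyMakeBorder(cv2.resize(im2,(400,300)),0,100,0,0,0)]))
E
```

```text
1.8 [ 0.53282035 -0.2309814   0.16040328] 0.0006821418916259083 [ 9.82127205e-01  1.88215792e-01 -7.98763119e-04 -5.74709544e-04] [-1.54621527  0.08497717 -0.31303725] [-0.05212165  0.11312268  3.04024286]
```

View pics/s2.png

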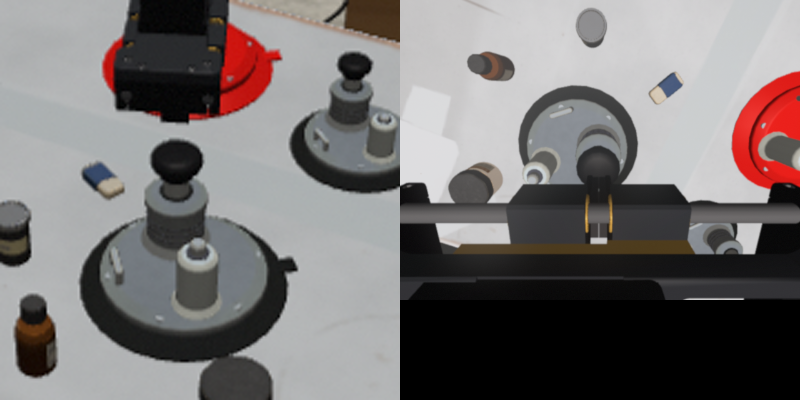

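```bash
python3 - <<'E'
from plant import manip
from h import *
S=P(manip.camera_params("scene"));s=manip.read_state();R=Ro.from_quat(s["ee_rot"]);c=s["position"]
f=lambda X:((proj(S,X)-[270,150])*400/180).round()
print("tcp",f(c))
for z in(-.03,-.05,-.07):
  print(z,[f(c+R.apply([a*.0375,b*h,z])).tolist() for h in(.015,.05,.095) for a in(-1,1) for b in(-1,1)])
print("cam",-np.linalg.inv(S[:,:3])@S[:,3])
E
```

```text
tcp [179. 115.]
-0.03 [[227.0, 98.0], [229.0, 76.0], [130.0, 93.0], [134.0, 71.0], [224.0, 126.0], [231.0, 50.0], [125.0, 121.0], [139.0, 46.0], [221.0, 165.0], [233.0, 20.0], [118.0, 159.0], [144.0, 15.0]]
-0.05 [[227.0, 77.0], [229.0, 55.0], [130.0, 72.0], [134.0, 50.0], [225.0, 105.0], [232.0, 30.0], [125.0, 100.0], [139.0, 25.0], [222.0, 143.0], [234.0, -1.0], [118.0, 137.0], [144.0, -5.0]]
-0.07 [[228.0, 56.0], [230.0, 33.0], [129.0, 51.0], [134.0, 29.0], [226.0, 83.0], [233.0, 9.0], [124.0, 78.0], [138.0, 4.0], [223.0, 121.0], [235.0, -21.0], [117.0, 115.0], [144.0, -25.0]]
cam [0.18529294 0.4938664  0.78650096]
```

The gripper body sits 70 mm behind the tip, so it clears the pin. Now pressing.

Request:
send_rows([
  [[-0.1, 0.1, 2.5], 0],
  [[-0.1, 0.1, 3.6], 0],
  [[-0.1, 0.1, 4.3], 0],
  [[-0.1, 0.1, 4.9], 0],
  [[-0.1, 0.1, 5.3], 0],
])

```text
clock: 2.32
position: [0.5286, -0.2385, 0.1089]
ee_rot: [0.983, 0.184, -0.003, 0.001]
force: [-6.9, -2.1, 10.8]
width: 0.0005
```

```bash
python3 - <<'E'
from plant import manip
from h import *
s=manip.read_state();print(s["clock"],s["position"],s["width"],s["qvel"],s["force"],rel(s,(.5327,-.2322,.106)))
im=manip.snapshot("scene");im2=manip.snapshot("wrist")
cv2.imwrite("pics/s3.png",np.hstack([cv2.resize(im[150:330,270:450],(400,400),interpolation=2),cv2.copyMakeBorder(cv2.resize(im2,(400,300)),0,100,0,0,0)]))
s=manip.read_state();print(s["clock"],s["position"],s["force"])
E
```

```text
2.3167 [ 0.52859579 -0.23849265  0.10892152] 0.00048121354328885594 [-0.00256176  0.0383633   0.00102386  0.04055316  0.01149417 -0.07849592
 -0.01162656] [-6.8591171  -2.09789387 10.83627392] [ 0.6120268  -0.43797598  0.28874375]
2.4167 [ 0.52873981 -0.2383108   0.10886406] [-4.22806863 -2.60722816  6.30390447]
```

View pics/s3.png

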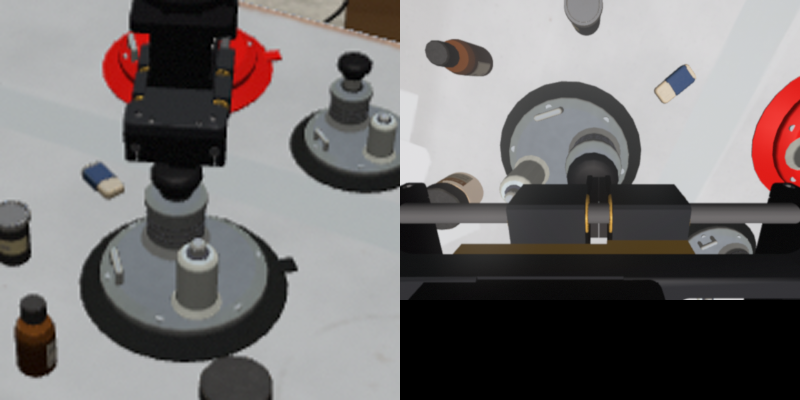

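Request:
send_rows([
  [[0, 0, -1], 0],
  [[0, 0, -2.2], 0],
  [[0.3, -0.2, -2.5], 0],
  [[0.6, -0.4, -2.5], 0],
  [[0.6, -0.4, -2.5], 0],
])

```text
clock: 2.83
position: [0.5338, -0.2314, 0.1344]
ee_rot: [0.983, 0.185, -0.002, 0.001]
force: [0.8, -0.2, 0.2]
width: 0.0006
```

```bash
python3 - <<'E'
from plant import manip
from h import *
s=manip.read_state();print(s["clock"],s["position"],s["ee_rot"],s["force"],rel(s,(.5327,-.2322,.13)))
im=manip.snapshot("scene");im2=manip.snapshot("wrist")
W=Pw(manip.camera_params("wrist"),s);print(proj(W,(.5327,-.2322,.124)))
cv2.imwrite("pics/s4.png",np.hstack([cv2.resize(im[150:330,270:450],(400,400),interpolation=2),cv2.resize(im2[150:400,200:450],(400,400))]))
s=manip.read_state();print(s["clock"],s["position"],s["force"],rel(s,(.5327,-.2322,.13)))
E
```

```text
2.8333 [ 0.53376331 -0.23137451  0.13439155] [ 9.82758755e-01  1.84881931e-01 -1.85162643e-03  6.87521555e-04] [ 0.76040169 -0.21535116  0.19113213] [-0.12734833  0.03797319  0.4396795 ]
[318.24228247 295.78586598]
2.9333 [ 0.53288655 -0.23180685  0.13343683] [-0.09970402  0.39515879  0.4397987 ] [-0.02979867  0.02993779  0.34384229]
```

View pics/s4.png

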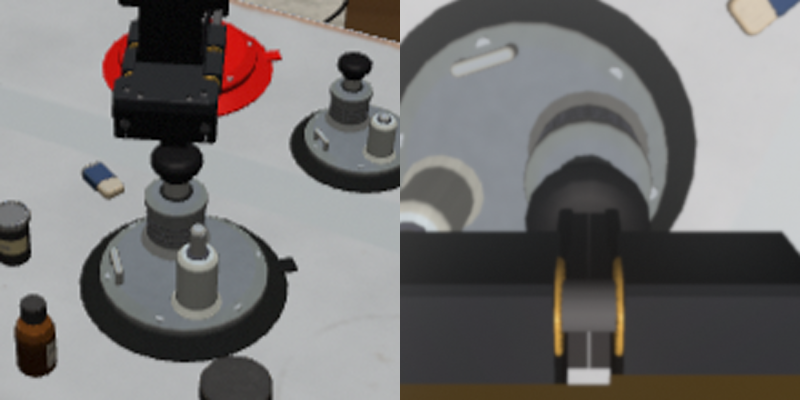

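The pin has visibly risen, so the stroke counted. The tip drifted about 7 mm sideways while pressing but is centred again now. Next stroke, checking the drift.

Request:
send_rows([
  [[0, 0, 0.9], 0],
  [[0, 0, 1.6], 0],
  [[0, 0, 2.2], 0],
  [[0, 0, 2.7], 0],
  [[0, 0, 2.9], 0],
])

```text
clock: 3.35
position: [0.5337, -0.2321, 0.1062]
ee_rot: [0.983, 0.185, -0.002, 0.001]
force: [-10.3, 3.6, 39.5]
width: 0.0005
```

Fully down at 0.1062 with no drift this time. The 39 N reading means it is on the stop. Releasing.

Request:
send_rows([
  [[0, 0, -0.8], 0],
  [[0, 0, -1.6], 0],
  [[0, 0, -2.4], 0],
  [[-0.1, 0, -2.7], 0],
  [[-0.1, 0, -2.7], 0],
])

```text
clock: 3.77
position: [0.5328, -0.2326, 0.1332]
ee_rot: [0.983, 0.185, -0.002, 0.001]
force: [0.7, -0.0, 0.2]
width: 0.0005
```

```bash
cat > look.py <<'E'
import sys
from plant import manip
from h import *
s=manip.read_state();im=manip.snapshot("scene")
print(s["clock"],s["position"],s["force"],rel(s,(.5327,-.2322,.105)))
S=P(manip.camera_params("scene"))
print("full-out pin tip crop",((proj(S,(.485,-.172,.130))-[300,190])*[400/110]*1),"base",((proj(S,(.485,-.172,.083))-[300,190])*400/110))
cv2.imwrite(sys.argv[1],cv2.resize(im[190:300,300:410],(400,400),interpolation=2))
E
python3 look.py pics/s5.png
```

```text
3.7667 [ 0.53275616 -0.23258295  0.13321781] [ 0.65961011 -0.03217657  0.15928732] [ 0.01970003 -0.04191565  2.82166683]
full-out pin tip crop [212.90450429 192.71497504] base [210.69821471 264.62965359]
```

View pics/s5.png

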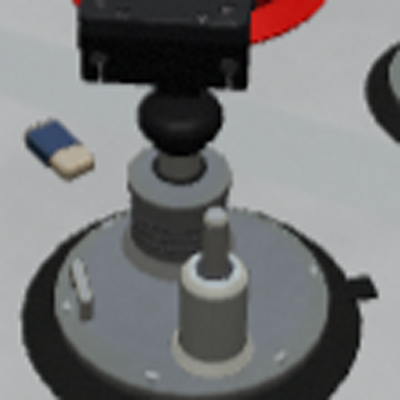

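The pin tip is at crop row ~213; full out is ~193, so about 28 mm is out. Next stroke.

Request:
send_rows([
  [[0, 0, 0.9], 0],
  [[0, 0, 1.6], 0],
  [[0, 0, 2.2], 0],
  [[0, 0, 2.7], 0],
  [[0, 0, 2.9], 0],
])

```text
clock: 4.23
position: [0.5335, -0.2329, 0.1061]
ee_rot: [0.983, 0.185, -0.001, 0.002]
force: [-13.2, 4.6, 48.3]
width: 0.0007
```

Request:
send_rows([
  [[0, 0, -0.8], 0],
  [[0, 0, -1.6], 0],
  [[0, 0, -2.4], 0],
  [[0, 0, -2.7], 0],
  [[0, 0, -2.7], 0],
])

```text
clock: 4.65
position: [0.5335, -0.2328, 0.133]
ee_rot: [0.983, 0.185, -0.001, 0.002]
force: [0.1, -0.8, -0.6]
width: 0.0003
```

```bash
python3 look.py pics/s6.png
```

```text
4.65 [ 0.5335214  -0.23279301  0.13297164] [ 0.12890027 -0.84150234 -0.62400286] [-0.04722262 -0.0933289   2.79704341]
full-out pin tip crop [212.90450429 192.71497504] base [210.69821471 264.62965359]
```

View pics/s6.png

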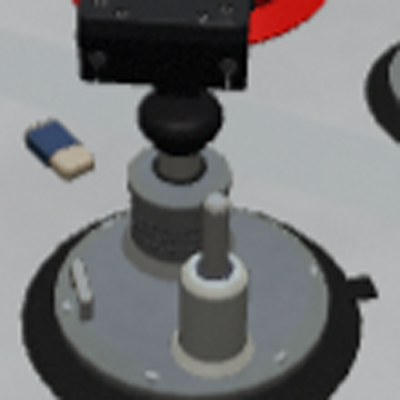

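The tip is now at row ~199, still rising, so another stroke.

Request:
send_rows([
  [[0, -0.1, 0.9], 0],
  [[0, -0.1, 1.6], 0],
  [[0, -0.1, 2.2], 0],
  [[0, -0.1, 2.7], 0],
  [[0, -0.1, 2.9], 0],
])

```text
clock: 5.12
position: [0.5339, -0.2322, 0.1062]
ee_rot: [0.983, 0.184, -0.0, 0.002]
force: [-15.5, 5.5, 49.8]
width: 0.0004
```

Request:
send_rows([
  [[0, 0, -0.8], 0],
  [[0, 0, -1.6], 0],
  [[0, 0, -2.4], 0],
  [[0, 0, -2.7], 0],
  [[0, 0, -2.7], 0],
])

```text
clock: 5.53
position: [0.5337, -0.2319, 0.1327]
ee_rot: [0.983, 0.184, -0.001, 0.002]
force: [0.6, 0.1, 0.4]
width: 0.0004
```

```bash
python3 look.py pics/s7.png
```

```text
5.5333 [ 0.53374265 -0.23192969  0.1326912 ] [0.56273119 0.06752685 0.36635269] [-0.10148613 -0.02421135  2.76924947]
full-out pin tip crop [212.90450429 192.71497504] base [210.69821471 264.62965359]
```

View pics/s7.png

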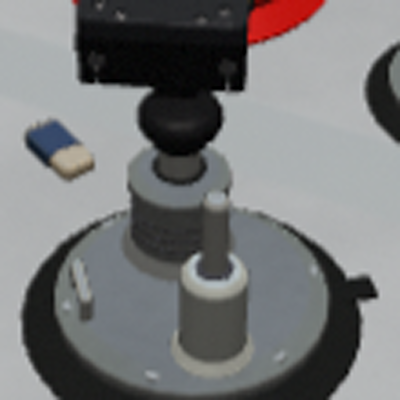

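It barely changed, so it is probably at the end. I'll do one more stroke and compare images.

Request:
send_rows([
  [[-0.1, 0, 0.9], 0],
  [[-0.1, 0, 1.6], 0],
  [[-0.1, 0, 2.2], 0],
  [[-0.1, 0, 2.7], 0],
  [[-0.1, 0, 2.9], 0],
])

```text
clock: 6.0
position: [0.5336, -0.2325, 0.1061]
ee_rot: [0.983, 0.185, 0.0, 0.003]
force: [-15.3, 6.5, 52.9]
width: 0.0003
```

Request:
send_rows([
  [[0, 0, -0.8], 0],
  [[0, 0, -1.6], 0],
  [[0, 0, -2.4], 0],
  [[0, 0, -3.3], 0],
  [[0, 0, -4.2], 0],
])

```text
clock: 6.42
position: [0.5329, -0.232, 0.1474]
ee_rot: [0.983, 0.185, -0.001, 0.002]
force: [0.4, 0.8, -0.9]
width: 0.0003
```

Request:
send_rows([
  [[0, 0, -3], 0],
  [[0, 0, -6], 0],
  [[0, 0, -8], 0],
  [[0, 0, -8], 0],
])

```text
clock: 6.75
position: [0.5348, -0.2323, 0.232]
ee_rot: [0.983, 0.184, 0.002, 0.004]
force: [-0.1, -0.5, 0.4]
width: 0.0007
```

```bash
python3 look.py pics/s8.png; python3 - <<'E'
from plant import manip
from h import *
ims=[cv2.imread(f"pics/s{i}.png")[150:300,160:270] for i in(5,6,7,8)]
cv2.imwrite("pics/cmp.png",cv2.resize(np.hstack(ims),(792,270)))
t=manip.snapshot("top");cv2.imwrite("pics/top9.png",t)
t0=cv2.imread("pics/top0.png")
sc=manip.snapshot("scene");s0=cv2.imread("pics/scene0.png")
for n,b,a in(("top",t,t0),("scene",sc,s0)):
  for l in("brown_bottle","pigment_pot","film_can","eraser"):
    d=manip.recognise(n,l); print(n,l,[(np.array(x["bbox"])*[640,480,640,480]).round().tolist() for x in d[:1]])
cv2.imwrite("pics/both.png",np.hstack([t0[190:370,230:400],t[190:370,230:400],s0[200:360,250:410][:180] if 0 else cv2.copyMakeBorder(s0[200:360,250:410],0,20,0,0,0),cv2.copyMakeBorder(sc[200:360,250:410],0,20,0,0,0)]))
W=P(manip.camera_params("top"));S=P(manip.camera_params("scene"))
E
```

```text
6.75 [ 0.53476571 -0.23225912  0.23197332] [-0.14520918 -0.54832143  0.40516918] [-0.21889145 -0.18779154 12.69573829]
full-out pin tip crop [212.90450429 192.71497504] base [210.69821471 264.62965359]
top brown_bottle []
top pigment_pot []
top film_can []
top eraser []
scene brown_bottle []
scene pigment_pot [[358.0, 307.0, 394.0, 356.0]]
scene film_can [[268.0, 240.0, 285.0, 270.0]]
scene eraser [[308.0, 222.0, 325.0, 233.0]]
```

View pics/cmp.png

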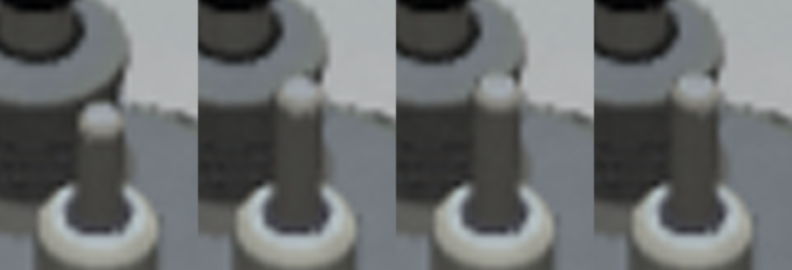

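View pics/both.png

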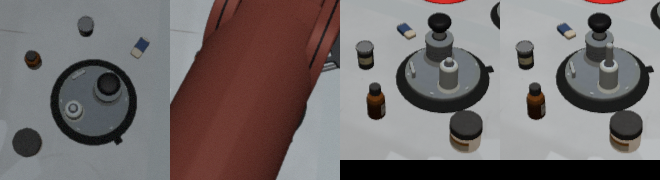

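Across the last two strokes the pin tip stayed at crop row ~192 (expected 193 for fully out), so it is at its end. In the scene view the plunger is up and the bottle, pot, can and eraser have not moved. The gripper is well clear at z = 0.23, so I'm handing in.

```bash
python3 -c "
from plant import manip
print(manip.close_job())"
```

```text
the job is handed in; nothing more can be done
None
```

I pumped the large grey anchor with five strokes of the closed fingertips. By my last checks the indicator pin is fully out, but handing in returned no verdict. The job took about 7 s of the 45 s allowed.

**Strokes:** The first went down to about z = 0.109, slightly short of the bottom, and the tip drifted about 7 mm sideways on the mushroom head. It still lifted the pin. I re-centred, and the other four reached the stop at z ≈ 0.106. The highest force I saw was about 53 N on the wrist.

**Last checks:**
- **Pin:** the tip shows at crop row about 192, where a fully out pin should be at about 193. The fifth stroke did not move it further. This is a reading from one camera, good to about 1 mm, not a direct measurement of the joint.
- **Plunger:** it is up again, and the gripper is clear at z = 0.23.
- **Bystanders:** bottle, pot, can and eraser stand where they were in the scene view.

**Checks that failed:** at the end the arm blocked the top camera, so I could not confirm the bystanders from there. The network also missed the bottle in the last scene picture; I checked it by eye.

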